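# Stand the strainer plate up and hold the mix tank's lid open

### The arm

A 6-joint arm with a two-finger parallel gripper is mounted at the origin on the work surface. World frame = base frame: x ahead of the robot, y to its left, z up, the work surface at z = 0. Lengths are in m, angles in rad, forces in N, time in s.
With the tool pointing down it reaches from about 0.225 to 0.725 m from the base axis. Payload 3.1 kg.
Tool frame: the origin (TCP) lies between the finger pads; the fingertips stand 8 mm ahead of it and the grasp point (between the pads) lies 11 mm behind it (robot.nose_length is the z of the fingertips in the tool frame, in m); z points along the fingers, y is the line along which they close (so a half turn about z gives the same grasp; the last joint's range is limited). The gripper opens to 85 mm and grips with 20 to 120 N. Pads are 22 mm wide; open, the fingers measure 114 mm over their backs; the gripper's body (76 mm by 85 mm) begins 54 mm behind the grasp point. The pads swing forward as they close: fully open they stand 13 mm farther back than shut.
Start: joints at [-1.342, 0.048, 0.099, 1.622, 0, 1.443], TCP at [0.183, -0.492, 0.239] pointing down, gripper open.
Joint ranges: [-2.91, 2.91], [-0.99, 1.94], [-1.21, 1.42], [-2.12, 2.29], [-1.49, 1.47], [-3.14, 3.14]. Speed limits (rad/s): [2.79, 2.79, 3.14, 3.14, 3.14, 3.14].

### API

Orientations are given as a rotation vector (axis times angle).
In Python, from station import robot gives the robot as it stands.
- The arm moves only by the shell command python3 inch.py [OPENING], which reads ROWS from standard input. ROWS is a JSON list of rows, 1 to 10 of them, each an object with the fields trans (a list: dx, dy, dz in m), rot (a list: a rotation vector rx, ry, rz in rad); a field left out counts as zero; each row shifts and turns the commanded pose from where the row before left it, along the tool's axes as they then stand; what a row does not reach is not made up. A row lasts 1/12 s, in which the tool goes at most 0.0417 m and 0.125 rad, less where a joint would pass 70% of its speed; a pose out of reach is approached as far as the arm can. OPENING is the finger opening in m, set as the command begins (- or left out keeps the last). The fingers move at their own pace and stop on an object; the grip force is fixed at half the most. Time passes only in rows, so rows that do not move let the fingers close. It prints the time, the measured TCP pose, the force, the opening and the grip force at its end. Input that does not fit is refused with a message, and nothing moves.
- robot.observe(): the state, without advancing time (a new reading comes with each control period).
- robot.snapshot(name): name is "scene" or "top" or "wrist"; returns the picture (480x640x3 uint8, red, green, blue); there is no depth.
- robot.camera_model(name): a dict with "camera_matrix" (3x3 intrinsics, pixels), "extrinsics" (4x4, takes a point from world to camera coordinates). Camera axes: x right, y down, z forward; pixel columns grow to the right and rows downward; lengths in m; the calibration is good to about 2 mm. A picture is of the moment at which its call begins: read the wrist's pose just before it. camera_model takes no time and is no camera call; for the wrist camera it gives the pose at the moment of the call.
- robot.hand_in(): hands the job in; it is judged then, once.
The state is a dict: "t": time; "joint_pos": joint angles; "qd": joint speeds; "joint_torque": joint torques, N m; "tcp_pos": TCP position; "ee_rot": TCP orientation; "ft_force": force on the tool from outside, world axes, zero at the start; "torque": the same for the moment, N m; "opening": finger opening in m; "grip_force": force on a finger pad.
Only numpy, scipy, OpenCV 4.12 (cv2) and the standard library are available. Lean on these libraries where they do the work, as an engineer would, in place of code of your own. Each camera call takes 0.05 s, during which the arm holds its last target. There are 200 camera calls.

### The job

I am about to fit the strainer in the mix tank: stand the white strainer plate up on one of its short ends on the blue board it lies on, and let go of it. Then, with the catch's black knob still where it is, tug the tank's lid gently upward to learn whether the catch has it: if it comes, lift it on; if it is caught, do not force it but slide the knob across to free it. Raise the lid to 45 degrees or more and finish while holding it open with the gripper, the plate still standing and the other things where they were.

Things in the scene. Friction and masses are not known exactly. Their poses are not given: they have to be found in the camera images.
- plate: loose white plastic strainer plate, 110 x 62 x 18 mm, about 0.12 kg, drilled with 15 holes; lies flat on the board at the start. Own x runs along its 110 mm length, y along its 62 mm width, z through its 18 mm thickness; origin at the centre of its underside (as it lies). The ends are alike: either may be the foot. Standing on an end, its own x is vertical
- plate_center (a point): the middle of the strainer plate (9 mm above its underside as it lies; 55 mm from either end)
- board: fixed blue cutting board, 260 (x) x 240 (y) x 12 mm thick, flat on the table; origin at the centre of its underside, top at 12 mm. Board and tank may be either way round, one to the left and one to the right
- tank: fixed stainless mix tank, a tub 220 (own x) x 240 (own y) mm, rim 150 mm above the table; origin at the centre of its footprint at table height. Its front, with the catch, is its own -x side (roughly towards the robot); its lid is hinged along the back (+x)
- lid: the tank's steel lid, 238 x 262 mm, top face 157 mm above the table when shut, about 0.7 kg; hinged at the back, it falls shut whenever it is not held. Origin on the hinge line. Lifting it at the handle takes about 5 N when it is free, up to 15 N where a tight pinch keeps the bar from turning between the fingers
- lid_angle (a joint): opening angle of the lid in rad: 0 shut, growing as the front rises, stop at 1.2 (it still falls shut from there). If the catch has it, it gives only 0.02 to 0.03 rad (some 4 mm at the handle) and then stops with rising force; the catch is not to be loaded beyond 40 N
- lid_handle (a point): centre of the lid's bar handle: a round steel bar 12 mm thick and 104 mm long running along the tank's y, 40 mm (bar centre) above the lid, with a post at each end; when shut it lies 55 mm in front of the tank's centre, 197 mm above the table, and 168 mm in front of and 42 mm above the hinge line. It turns with the lid
- lid_hinge (a point): the middle of the hinge line, at the tank's back rim, 155 mm above the table; the line runs along the tank's y
- latch: the catch's fixed grey housing on the middle of the tank's front, 52 (x) x 78 (y) x 52 mm, its flat top 132 mm above the table; origin at the centre of its underside. A bolt hidden inside may or may not have shot over the lid's striker; nothing outside shows which
- release (a joint): travel of the catch's knob in m: 0 at rest, 0.026 fully across, growing towards the tank's +y (its left seen from the robot). It stays where it is left and needs about 2 to 3 N to slide. It has slack on the bolt, so its place does not tell whether the bolt is shot; fully across it always frees the lid, which stays free
- release_knob (a point): the grip point of the knob: an upright black block 14 (x) x 16 (y) mm that stands 36 mm above the housing's top; the point is on its axis, 22 mm above that top (154 mm above the table). At rest it is 148 mm in front of the tank's centre and 13 mm to its -y side
- nozzle: bystander: loose white filling nozzle standing on its flange, 50 mm wide, 90 mm tall
- clamp: bystander: loose steel pipe clamp with a wing nut, about 100 x 65 x 16 mm, lying flat
- shell_a: bystander: hollowed pineapple, 100 mm wide, 97 mm tall
- shell_b: bystander: filled pineapple, 100 mm wide, 125 mm tall
- shell_c: bystander: hollowed pineapple, 100 mm wide, 97 mm tall
- jug: bystander: steel beaker, 100 mm wide, 110 mm tall
- bottle: bystander: clear bottle, 64 mm wide, 190 mm tall

How it is judged:
On the way, in this order (a step that is already met when the one before it is completed fails the run):
1. the strainer plate stands on a short end on the board, let go of, the lid still shut and the knob at rest ((angle between plate's own x axis and vertical below 0.1 rad or angle between plate's own x axis and vertical above 3.04 rad) and z of plate_center in the frame of board between 0.062 and 0.072 m and contact force between the fingers and plate below 0.05 N and linear speed of plate below 0.02 m/s and value of joint lid_angle below 0.1 rad and value of joint release below 0.005 m), for 0.3 s.
2. with the knob at rest, the lid was tugged until it either pulled on the catch (over 2 N) or came up freely (value of joint release below 0.005 m and (contact force between latch and lid above 2 N or value of joint lid_angle above 0.12 rad)), for 0.1 s.
At the end, for the whole second after the job is handed in: The lid is held open by the fingers (contact over 1 N) at 0.70 rad or more through the last second; the strainer plate stands on a short end (within 0.1 rad of upright) on the board, touched by neither the fingers nor the lid (value of joint lid_angle above 0.7 rad and contact force between the fingers and lid above 1 N and contact force between plate and lid below 0.05 N and (angle between plate's own x axis and vertical below 0.1 rad or angle between plate's own x axis and vertical above 3.04 rad) and z of plate_center in the frame of board between 0.062 and 0.072 m and x of plate_center in the frame of board between -0.13 and 0.13 m and y of plate_center in the frame of board between -0.12 and 0.12 m and contact force between the fingers and plate below 0.05 N); the arm keeps its last pose, push and grip.
It fails at once if the catch was forced (over 40 N) (contact force between latch and lid above 40 N).
It fails at once if a bystander was moved by over 30 mm (distance of any of nozzle, clamp, shell_a, shell_b, shell_c, jug, bottle from where it was at the start of the episode above 0.03 m).
It also fails if it takes over 72 s, if anything falls off the work surface, if the arm or the gripper's body presses on something with over 40 N, if the wrist force passes 120 N, or if a joint passes its speed limit or range.

## Working session

There is one attempt and no reset: what is moved stays moved. The work goes in short steps, Python scripts to look and compute and a shell command to move; the robot and the scene stay as the last step left them, time stands still between calls to the robot, and variables do not carry over. Pictures are saved under pics/ and viewed, at most 10 in all, crops included, and the job is handed in when it is done.

```bash
ls; mkdir -p pics
python3 - <<'E'
from station import robot
import cv2
for n in("scene","top"):
    cv2.imwrite(f"pics/{n}0.png",robot.snapshot(n)[:,:,::-1])
    m=robot.camera_model(n);print(n,m["camera_matrix"].round(1).tolist(),m["extrinsics"].round(3).tolist())
s=robot.observe();print(s["t"],s["tcp_pos"],s["ee_rot"],s["opening"],robot.nose_length)
E
```

```text
inch.py
pics
station.py
scene [[564.2, 0.0, 319.1], [0.0, 564.2, 237.6], [0.0, 0.0, 1.0]] [[-0.311, 0.95, -0.016, 0.2], [0.802, 0.253, -0.541, -0.394], [-0.51, -0.181, -0.841, 1.831], [0.0, 0.0, 0.0, 1.0]]
top [[570.3, 0.0, 310.3], [0.0, 570.3, 245.3], [0.0, 0.0, 1.0]] [[-0.02, -1.0, 0.002, 0.011], [-0.996, 0.02, -0.09, 0.605], [0.09, -0.004, -0.996, 1.699], [0.0, 0.0, 0.0, 1.0]]
0.1 [ 0.1832218  -0.49139725  0.23821346] [-3.08958347e+00 -5.57107780e-01  1.99571116e-04] 0.08543663954809907 0.008
```

View pics/top0.png

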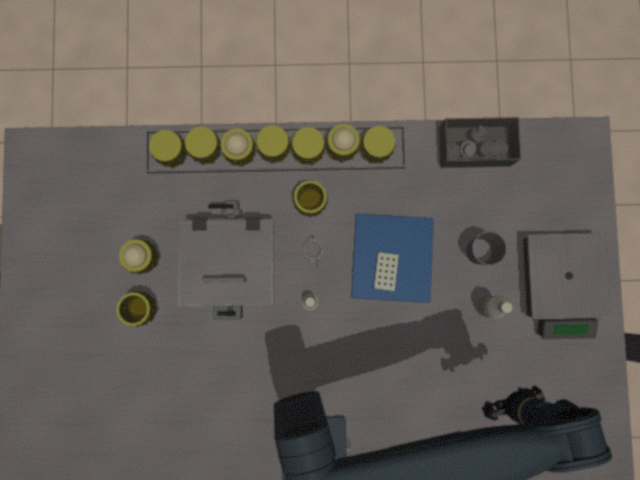

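View pics/scene0.png

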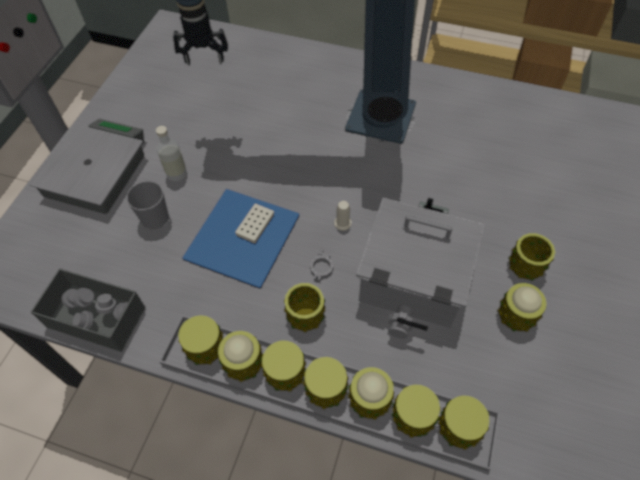

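The top view shows the board at about (352–432, 214–301), with the plate at (375–398, 252–291). The tank is to the left at (178–274, 218–305), its handle near (224, 279) and the knob near (227, 313). The nozzle is at (310, 300), and the jug and bottle are right of the board.

```bash
cat > h.py <<'E'
import numpy as np,cv2
from station import robot
def ray(cam,uv,z):
    m=robot.camera_model(cam) if isinstance(cam,str) else cam
    K,E=m["camera_matrix"],m["extrinsics"];R,t=E[:3,:3],E[:3,3]
    d=R.T@np.linalg.inv(K)@np.array([uv[0],uv[1],1.]);c=-R.T@t
    return c+d*(z-c[2])/d[2]
def proj(cam,p):
    m=robot.camera_model(cam) if isinstance(cam,str) else cam
    q=m["camera_matrix"]@(m["extrinsics"]@np.append(p,1))[:3];return q[:2]/q[2]
E
python3 - <<'E'
from h import *
im=cv2.imread("pics/top0.png")
hsv=cv2.cvtColor(im,cv2.COLOR_BGR2HSV)
b=((hsv[...,0]>95)&(hsv[...,0]<125)&(hsv[...,1]>120)&(hsv[...,2]>60)).astype(np.uint8)
w=((im.min(2)>120)).astype(np.uint8)
for n,mk,z in(("board",b,.012),("plate",w,.030)):
    q=np.zeros_like(mk);q[205:310,345:440]=mk[205:310,345:440]
    q=cv2.morphologyEx(q,cv2.MORPH_CLOSE,np.ones((5,5)))
    c=max(cv2.findContours(q,0,2)[0],key=cv2.contourArea)
    box=cv2.boxPoints(cv2.minAreaRect(c));P=np.array([ray("top",u,z) for u in box])
    print(n,box.round(1).tolist(),P.mean(0).round(4),[np.linalg.norm(P[i]-P[(i+1)%4]).round(4) for i in range(4)],[np.arctan2(*(P[(i+1)%4]-P[i])[1::-1]).round(3) for i in range(4)])
for n,uv,z in (("nozzle",(310,301),.09),("jug",(487,248),.11),("bottle",(506,307),.19),("clamp",(313,249),.016),("shell",(310,197),.097)):print(n,ray("top",uv,z).round(3))
a=cv2.resize(im[195:330,165:325],None,fx=5,fy=4.4,interpolation=cv2.INTER_CUBIC)
a=cv2.resize(im[200:330,170:330],(800,650),interpolation=cv2.INTER_CUBIC)[:600]
cv2.imwrite("pics/tank.png",a)
E
```

```text
board [[351.8999938964844, 296.5], [356.3999938964844, 214.5], [433.0, 218.6999969482422], [428.3999938964844, 300.79998779296875]] [ 0.5649 -0.2503  0.012 ] [np.float64(0.2514), np.float64(0.2351), np.float64(0.2513), np.float64(0.2321)] [np.float64(-0.082), np.float64(-1.647), np.float64(3.047), np.float64(1.495)]
plate [[374.29998779296875, 288.1000061035156], [378.3999938964844, 252.60000610351562], [397.8999938964844, 254.8000030517578], [393.79998779296875, 290.29998779296875]] [ 0.5217 -0.2274  0.03  ] [np.float64(0.1077), np.float64(0.0592), np.float64(0.1077), np.float64(0.0589)] [np.float64(-0.145), np.float64(-1.706), np.float64(2.993), np.float64(1.436)]
nozzle [0.438 0.004 0.09 ]
jug [ 0.58  -0.509  0.11 ]
bottle [ 0.412 -0.528  0.19 ]
clamp [ 0.595 -0.009  0.016]
shell [ 0.741 -0.002  0.097]
```

View pics/tank.png

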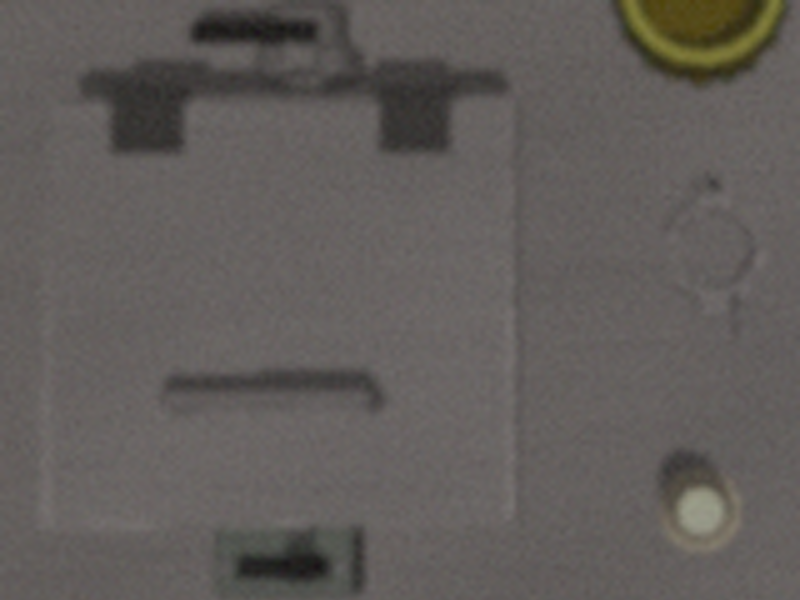

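The crop puts the lid's front corners at about (40, 527) and (515, 520), the knob near (283, 566), and the handle and its shadow at about y = 380–405. I'll do the plate first: turn the wrist, lean the tool back 0.4 rad, then travel.

```bash
echo '[{"rot": [0,0,0.12]},{"rot": [0,0,0.12]},{"rot": [0,0,0.12]},{"rot": [0,0,0.12]},{"rot": [0,0,0.02]},{"rot": [0,-0.1,0]},{"rot": [0,-0.1,0]},{"rot": [0,-0.1,0]},{"rot": [0,-0.1,0]},{}]' | python3 inch.py
cat >> h.py <<'E'
from scipy.spatial.transform import Rotation as Ro
def go(p,R=None):
    s=robot.observe();C=Ro.from_rotvec(s["ee_rot"])
    print("t",round(s["t"],2),"tcp",s["tcp_pos"].round(4),"f",s["ft_force"].round(1),"open",round(s["opening"],4),"q",np.round(s["joint_pos"],2))
    d=C.inv().apply(np.array(p)-s["tcp_pos"]);print("d tool",d.round(4))
    if R is not None: print("rot tool",(C.inv()*Ro.from_matrix(R)).as_rotvec().round(3))
def frame(yaw,th):  # tool x along yaw, y right, z down, then pitched by th about tool y
    L=np.array([np.cos(yaw),np.sin(yaw),0]);z=np.array([0,0,-1.]);y=np.cross(z,L)
    return (Ro.from_matrix(np.c_[L,y,z])*Ro.from_rotvec([0,th,0])).as_matrix()
E
python3 - <<'E'
from h import *
R=frame(-.145,-.4);c=np.array([.5534,-.232,.025]);go(c-.12*R[:,2],R)
print([ray("top",(170+x/5,200+y/5),z).round(4).tolist() for x,y,z in((40,527,.157),(515,520,.157),(283,566,.168),(270,403,.197))])
E
```

```text
t: 0.93
tcp_pos: [0.1858, -0.4913, 0.2349]
ee_rot: [-3.037, 0.207, 0.623]
ft_force: [0.3, -0.7, -1.5]
opening: 0.0853
grip_force: 0.0
t 0.93 tcp [ 0.1858 -0.4913  0.2349] f [ 0.3 -0.7 -1.5] open 0.0853 q [-1.14  0.3   0.32  1.82 -0.34  2.17]
d tool [ 0.3851 -0.3061 -0.0545]
rot tool [-0.004  0.005  0.01 ]
[[0.4339, 0.3697, 0.157], [0.4325, 0.1065, 0.157], [0.41, 0.2337, 0.168], [0.4987, 0.2359, 0.197]]
```

```bash
echo '[{"trans": [0.03,-0.024,-0.004]},{"trans": [0.03,-0.024,-0.004]},{"trans": [0.03,-0.024,-0.004]},{"trans": [0.03,-0.024,-0.004]},{"trans": [0.03,-0.024,-0.004]},{"trans": [0.03,-0.024,-0.004]},{"trans": [0.03,-0.024,-0.004]},{"trans": [0.03,-0.024,-0.004]},{"trans": [0.03,-0.024,-0.004]},{"trans": [0.03,-0.024,-0.004]}]' | python3 inch.py >/dev/null; echo '[{"trans": [0.03,-0.024,-0.004]},{"trans": [0.03,-0.024,-0.004]},{"trans": [0.025,-0.018,-0.004]},{},{}]' | python3 inch.py
python3 - <<'E'
from h import *
R=frame(-.145,-.4);c=np.array([.5534,-.232,.025]);go(c-.12*R[:,2],R)
m=robot.camera_model("wrist");im=robot.snapshot("wrist")[:,:,::-1].copy()
L=np.array([np.cos(.145),-np.sin(.145),0]);W=np.array([np.sin(.145),np.cos(.145),0]);c=np.array([.5217,-.2274,.03])
for a,b in((1,1),(1,-1),(-1,-1),(-1,1)):
    u=proj(m,c+a*.055*L+b*.031*W);print(u.round(0));cv2.circle(im,tuple(int(v) for v in u),3,(0,0,255),-1)
cv2.imwrite("pics/w1.png",im)
E
```

```text
t: 2.18
tcp_pos: [0.5986, -0.2415, 0.134]
ee_rot: [-3.041, 0.212, 0.621]
ft_force: [0.1, -0.3, -0.1]
opening: 0.0853
grip_force: 0.0
t 2.18 tcp [ 0.5986 -0.2415  0.134 ] f [ 0.1 -0.3 -0.1] open 0.0853 q [-0.43  0.89  0.95  2.02 -0.11  2.87]
d tool [-0.     -0.0028 -0.0016]
rot tool [-0.     0.003  0.006]
[273. 213.]
[368. 214.]
[357. 317.]
[284. 316.]
```

View pics/w1.png

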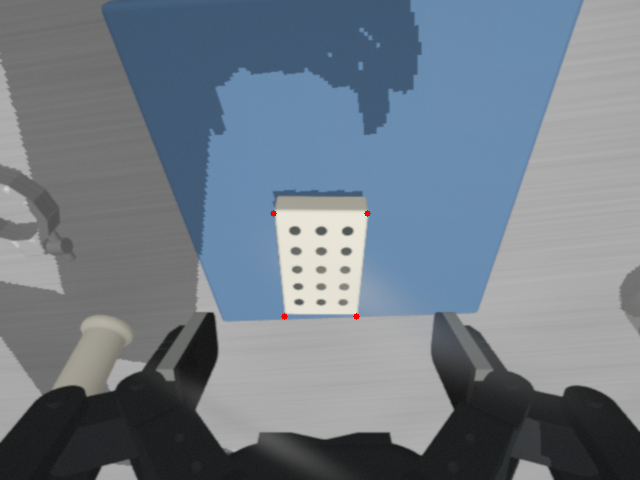

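The predicted corners (red) sit on the plate's corners, at (273, 213), (368, 214), (357, 317) and (284, 316), so the pose estimate is good. I'll descend and grip.

```bash
echo '[{"trans": [0,-0.003,0.024]},{"trans": [0,0,0.024]},{"trans": [0,0,0.024]},{"trans": [0,0,0.024]},{"trans": [0,0,0.012]},{"trans": [0,0,0.006]},{"trans": [0,0,0.004]},{}]' | python3 inch.py; echo '[{},{},{},{},{},{}]' | python3 inch.py .05
```

```text
t: 2.9
tcp_pos: [0.5524, -0.234, 0.0299]
ee_rot: [-3.044, 0.22, 0.615]
ft_force: [-0.6, -0.9, 0.4]
opening: 0.0856
grip_force: 0.0
t: 3.4
tcp_pos: [0.5547, -0.2338, 0.031]
ee_rot: [-3.047, 0.218, 0.611]
ft_force: [0.8, -1.0, 6.1]
opening: 0.0585
grip_force: 63.7
```

```bash
echo '[{"trans": [-0.01,0,-0.023]},{"trans": [-0.01,0,-0.023]},{"trans": [-0.01,0,-0.023]},{"trans": [-0.01,0,-0.023]},{"rot": [0,0.12,0]},{"rot": [0,0.12,0]},{"rot": [0,0.12,0]},{"rot": [0,0.12,0]},{"rot": [0,0.12,0]},{"rot": [0,0.12,0]}]' | python3 inch.py; echo '[{"rot": [0,0.12,0]},{"rot": [0,0.12,0]},{"rot": [0,0.12,0]},{"rot": [0,0.12,0]},{"rot": [0,0.12,0]},{"rot": [0,0.12,0]},{"rot": [0,0.12,0]},{},{}]' | python3 inch.py
python3 - <<'E'
from h import *
go([.5547,-.2338,.105],frame(-.145,1.1708))
im=robot.snapshot("scene")[:,:,::-1];cv2.imwrite("pics/s1.png",cv2.resize(im[60:280,160:400],(640,587),interpolation=cv2.INTER_CUBIC))
E
```

```text
t: 4.23
tcp_pos: [0.5527, -0.2331, 0.1306]
ee_rot: [3.068, -0.218, 0.507]
ft_force: [0.2, -0.1, -1.9]
opening: 0.0585
grip_force: 65.0
t: 4.98
tcp_pos: [0.5496, -0.2311, 0.1212]
ee_rot: [2.588, -0.194, 1.64]
ft_force: [-0.0, 0.1, -0.5]
opening: 0.0586
grip_force: 66.0
t 4.98 tcp [ 0.5496 -0.2311  0.1212] f [-0.   0.1 -0.5] open 0.0586 q [-0.81 -0.59 -1.12  0.01  0.6   2.82]
d tool [-0.0123  0.0021  0.0119]
rot tool [-0.003  0.042 -0.007]
```

View pics/s1.png

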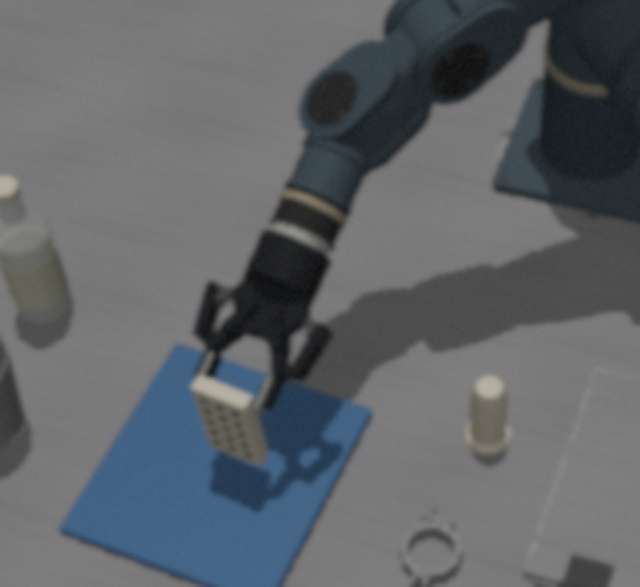

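The plate is held upright over the board, with its foot about 20 mm up. Joint 3 is near its limit, so I'll go outward a little, finish the rotation and lower it.

```bash
echo '[{"trans": [0.006,0,0.014]},{"trans": [0.006,0,0.014]},{"rot": [0,0.042,0]},{"trans": [-0.007,0,0.003]},{"trans": [-0.007,0,0.003]},{},{}]' | python3 inch.py
python3 - <<'E'
from h import *
go([.5800,-.2360,.1007],frame(-.145,1.1708))
E
```

```text
t: 5.62
tcp_pos: [0.5855, -0.2395, 0.1169]
ee_rot: [2.534, -0.179, 1.706]
ft_force: [0.1, 0.9, -1.3]
opening: 0.0585
grip_force: 66.0
t 5.62 tcp [ 0.5855 -0.2395  0.1169] f [ 0.1  0.9 -1.3] open 0.0585 q [-0.76 -0.4  -1.08 -0.21  0.57  2.88]
d tool [-0.0172 -0.0027  0.0006]
rot tool [-0.001 -0.014  0.003]
```

```bash
echo '[{"trans": [-0.006,0,0.003],"rot": [0,-0.014,0]},{"trans": [-0.006,0,0.002]},{},{}]' | python3 inch.py
python3 - <<'E'
from h import *
go([.5850,-.2390,.1007],frame(-.145,1.1708))
E
```

```text
t: 5.95
tcp_pos: [0.5828, -0.2376, 0.0991]
ee_rot: [2.552, -0.185, 1.685]
ft_force: [0.2, 0.4, -1.2]
opening: 0.0585
grip_force: 66.0
t 5.95 tcp [ 0.5828 -0.2376  0.0991] f [ 0.2  0.4 -1.2] open 0.0585 q [-0.76 -0.37 -1.09 -0.23  0.56  2.87]
d tool [0.0024 0.001  0.0015]
rot tool [-0.002  0.004 -0.001]
```

```bash
for i in 1; do echo '[{"trans": [-0.002,0,0.001],"rot": [0,0.004,0]},{},{}]' | python3 inch.py; done
python3 - <<'E'
from h import *
go([.5850,-.2390,.1007],frame(-.145,1.1708))
m=robot.camera_model("wrist");im=robot.snapshot("wrist")[:,:,::-1];cv2.imwrite("pics/w2.png",im)
E
```

```text
t: 6.2
tcp_pos: [0.5831, -0.238, 0.0976]
ee_rot: [2.546, -0.184, 1.691]
ft_force: [1.1, 0.1, -1.0]
opening: 0.0583
grip_force: 65.9
t 6.2 tcp [ 0.5831 -0.238   0.0976] f [ 1.1  0.1 -1. ] open 0.0583 q [-0.76 -0.36 -1.09 -0.25  0.57  2.87]
d tool [0.0037 0.0007 0.0007]
rot tool [-0.001 -0.002  0.   ]
```

View pics/w2.png

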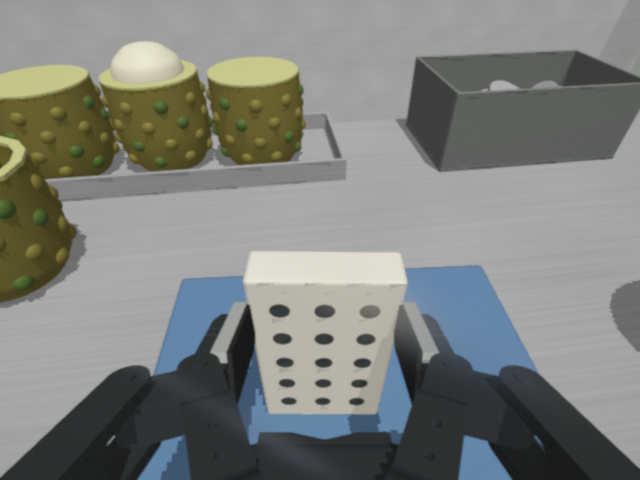

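The plate stands in the fingers, foot corners at about (268, 413) and (380, 413). The gap at the foot is unclear, so I'll lower until the force rises.

```bash
echo '[{"trans": [-0.0018,0,0.0008]},{},{}]' | python3 inch.py;echo '[{"trans": [-0.0018,0,0.0008]},{},{}]' | python3 inch.py
python3 - <<'E'
from h import *
go([.5850,-.2390,.1007],frame(-.145,1.1708))
E
```

```text
t: 6.5
tcp_pos: [0.584, -0.2381, 0.0976]
ee_rot: [2.543, -0.181, 1.695]
ft_force: [-0.9, 2.1, 4.2]
opening: 0.0585
grip_force: 66.5
t: 6.75
tcp_pos: [0.585, -0.2382, 0.0976]
ee_rot: [2.54, -0.177, 1.699]
ft_force: [-2.1, 2.9, 7.6]
opening: 0.0592
grip_force: 67.1
t 6.75 tcp [ 0.585  -0.2382  0.0976] f [-2.1  2.9  7.6] open 0.0592 q [-0.76 -0.35 -1.09 -0.27  0.57  2.87]
d tool [ 0.0029  0.0008 -0.0011]
rot tool [-0.003 -0.008  0.004]
```

Contact is at z ≈ 0.0976. I'll ease the load off, open and draw back along the tool.

```bash
echo '[{"trans": [0.0028,0,-0.0012],"rot": [0,-0.008,0]},{},{}]' | python3 inch.py; echo '[{},{},{},{},{}]' | python3 inch.py .085;  echo '[{"trans": [0,0,-0.01]},{"trans": [0,0,-0.02]},{"trans": [0,0,-0.03]},{"trans": [0,0,-0.03]},{},{},{}]' | python3 inch.py
python3 - <<'E'
from h import *
go([.4,-.2390,.2],frame(-.145,1.1708))
m=robot.camera_model("wrist");im=robot.snapshot("wrist")[:,:,::-1];cv2.imwrite("pics/w3.png",im[::1])
E
```

```text
t: 7.0
tcp_pos: [0.5835, -0.2382, 0.0976]
ee_rot: [2.551, -0.183, 1.682]
ft_force: [-0.4, 0.2, 3.0]
opening: 0.0586
grip_force: 66.2
t: 7.42
tcp_pos: [0.5828, -0.2376, 0.0957]
ee_rot: [2.555, -0.186, 1.68]
ft_force: [-0.1, -0.3, -0.3]
opening: 0.085
grip_force: 0.0
t: 8.0
tcp_pos: [0.5049, -0.2306, 0.135]
ee_rot: [2.559, -0.182, 1.676]
ft_force: [-0.9, 0.4, -0.5]
opening: 0.085
grip_force: 0.0
t 8.0 tcp [ 0.5049 -0.2306  0.135 ] f [-0.9  0.4 -0.5] open 0.085 q [-0.93 -0.82 -1.21  0.16  0.71  2.76]
d tool [ 0.0186  0.0231 -0.1201]
rot tool [-0.004  0.011  0.001]
```

View pics/w3.png

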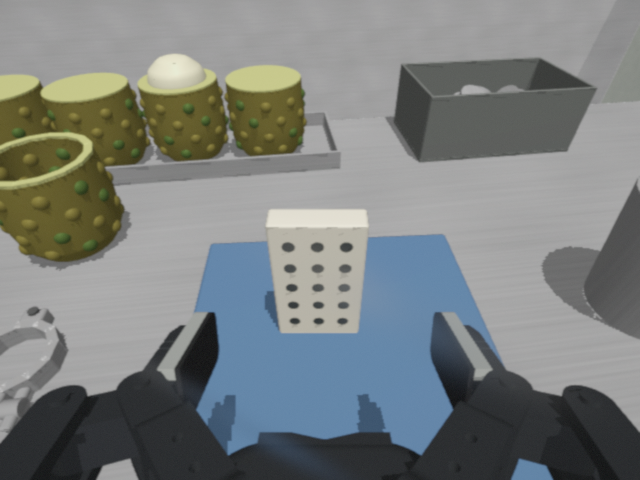

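The plate stands free on the board, foot at about (280–358, 332), clear of the fingers. Now I'll rise, bring the tool back to pointing down and move across to the tank.

```bash
echo '[{"trans": [0.037,0,-0.016]},{"trans": [0.037,0,-0.016]},{"trans": [0.037,0,-0.016]},{"trans": [0.037,0,-0.016]},{"trans": [0.037,0,-0.016]},{"rot": [0,-0.12,0]},{"rot": [0,-0.12,0]},{"rot": [0,-0.12,0]},{"rot": [0,-0.12,0]},{"rot": [0,-0.12,0]}]' | python3 inch.py .06;echo '[{"rot": [0,-0.12,0]},{"rot": [0,-0.12,0]},{"rot": [0,-0.12,0]},{"rot": [0,-0.12,0]},{"rot": [0,-0.09,0]},{}]' | python3 inch.py
python3 - <<'E'
from h import *
go([.40,.23,.32],frame(np.pi/2,0))
E
```

```text
t: 8.88
tcp_pos: [0.5066, -0.2307, 0.3328]
ee_rot: [2.985, -0.209, 0.84]
ft_force: [-0.5, -0.2, 0.2]
opening: 0.0601
grip_force: 0.0
t: 9.38
tcp_pos: [0.5102, -0.2312, 0.3246]
ee_rot: [-3.123, 0.214, 0.044]
ft_force: [0.7, -0.7, -3.2]
opening: 0.0599
grip_force: 0.0
t 9.38 tcp [ 0.5102 -0.2312  0.3246] f [ 0.7 -0.7 -3.2] open 0.0599 q [-0.54  0.22  0.46  1.84 -0.    2.74]
d tool [-0.172  -0.4417  0.0136]
rot tool [-0.031  0.014 -1.708]
```

```bash
echo '[{"trans": [-0.014,-0.037,0],"rot": [0,0,-0.12]},{"rot": [0,0,0.12]}]' | python3 inch.py >/dev/null; echo '[{"trans": [-0.014,-0.036,0]},{"trans": [-0.014,-0.036,0]},{"trans": [-0.014,-0.036,0]},{"trans": [-0.014,-0.036,0]},{"trans": [-0.014,-0.036,0]},{"trans": [-0.014,-0.036,0]},{"trans": [-0.014,-0.036,0]},{"trans": [-0.014,-0.036,0]},{"trans": [-0.014,-0.036,0]},{"trans": [-0.014,-0.036,0]}]' | python3 inch.py >/dev/null;  echo '[{"trans": [0,-0.036,0],"rot": [0,0,-0.12]},{"rot": [0,0,-0.12]},{"rot": [0,0,-0.12]},{"rot": [0,0,-0.12]},{"rot": [0,0,-0.12]},{"rot": [0,0,-0.12]},{"rot": [0,0,-0.12]},{"rot": [0,0,-0.12]},{"rot": [0,0,-0.12]},{"rot": [0,0,-0.12]}]' | python3 inch.py >/dev/null; echo '[{"rot": [0,0,-0.12]},{"rot": [0,0,-0.12]},{"rot": [0,0,-0.12]},{"rot": [0,0,-0.12]},{"rot": [-0.03,0.014,0]},{},{}]' | python3 inch.py
python3 - <<'E'
from h import *
go([.40,.23,.32],frame(np.pi/2,0))
m=robot.camera_model("wrist");im=robot.snapshot("wrist")[:,:,::-1];cv2.imwrite("pics/w4.png",im);np.savez("w4.npz",K=m["camera_matrix"],E=m["extrinsics"])
E
```

```text
t: 11.8
tcp_pos: [0.3941, 0.1189, 0.3458]
ee_rot: [-2.088, -2.267, -0.133]
ft_force: [0.5, 0.2, -0.7]
opening: 0.0596
grip_force: 0.0
t 11.8 tcp [0.3941 0.1189 0.3458] f [ 0.5  0.2 -0.7] open 0.0596 q [ 0.05 -0.23  0.06  1.83  0.1   1.54]
d tool [0.1071 0.0142 0.0371]
rot tool [ 0.021 -0.101  0.082]
```

View pics/w4.png

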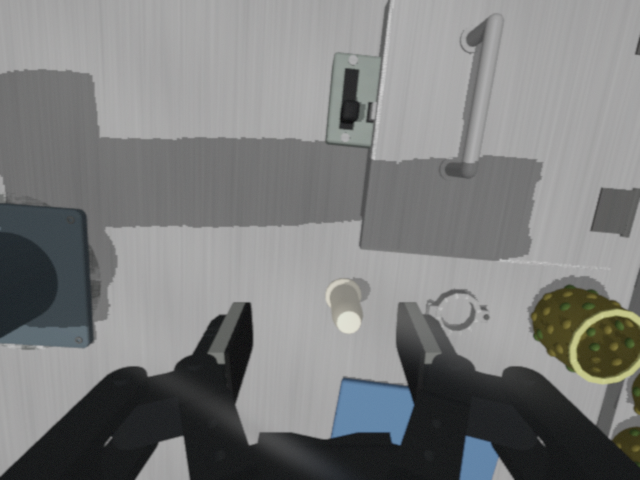

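The wrist view shows the handle bar from (494, 20) to (468, 170), the knob top near (349, 108), and the lid's near front corner at (362, 247).

Run:
```python
from h import *
z=np.load("w4.npz");m={"camera_matrix":z["K"],"extrinsics":z["E"]}
for n,uv,h in(("bar+y",(494,22),.199),("bar-y",(468,168),.199),("knobtop",(349,106),.168),("corner",(361,247),.157),("lidfront",(388,5),.157),("latch",(327,142),.132),("latch",(334,53),.132)):print(n,ray(m,uv,h).round(4))
a=.4;Rx=(Ro.from_matrix(frame(np.pi/2,0))*Ro.from_rotvec([-a,0,0])).as_matrix()
bar=(ray(m,(494,22),.199)+ray(m,(468,168),.199))/2;print(bar);bar[2]=.197
tgt=bar+.004*Rx[:,2];print(tgt);go(tgt-.09*Rx[:,2],Rx)
```

```text
bar+y [0.5031 0.2887 0.199 ]
bar-y [0.5014 0.187  0.199 ]
knobtop [0.4087 0.2282 0.168 ]
corner [0.4321 0.1093 0.157 ]
lidfront [0.4333 0.3082 0.157 ]
latch [0.3943 0.2    0.132 ]
latch [0.3942 0.2757 0.132 ]
[0.50222922 0.23787719 0.199     ]
[0.50378689 0.23787719 0.19331576]
t 11.85 tcp [0.3942 0.1189 0.3461] f [0.2 0.  0.4] open 0.0602 q [ 0.05 -0.23  0.06  1.83  0.1   1.54]
d tool [0.1048 0.0821 0.0829]
rot tool [-0.378 -0.116  0.061]
```

```bash
echo '[{"rot": [-0.095,-0.029,0.015]},{"rot": [-0.095,-0.029,0.015]},{"rot": [-0.095,-0.029,0.015]},{"rot": [-0.093,-0.029,0.015]},{},{}]' | python3 inch.py .04
cat >> h.py <<'E'
bar=np.array([.5022,.2379,.197])
def leanR(a,yaw=np.pi/2): return (Ro.from_matrix(frame(yaw,0))*Ro.from_rotvec([-a,0,0])).as_matrix()
E
python3 - <<'E'
from h import *
R=leanR(.4);go(bar-.086*R[:,2],R)
E
```

```text
t: 12.35
tcp_pos: [0.3932, 0.1194, 0.3467]
ee_rot: [1.999, 2.005, 0.408]
ft_force: [0.3, -0.2, -1.2]
opening: 0.0402
grip_force: 0.0
t 12.35 tcp [0.3932 0.1194 0.3467] f [ 0.3 -0.2 -1.2] open 0.0402 q [ 0.18 -0.6  -0.26  1.52 -0.07  1.74]
d tool [0.1183 0.0423 0.0946]
rot tool [ 0.001 -0.002  0.003]
```

```bash
echo '[{"trans": [0.03,0.011,0.02]},{"trans": [0.03,0.011,0.02]},{"trans": [0.03,0.011,0.02]},{"trans": [0.028,0.009,0.02]},{"trans": [0,0,0.014]},{},{}]' | python3 inch.py
python3 - <<'E'
from h import *
R=leanR(.4);go(bar+.004*R[:,2],R)
E
```

```text
t: 12.93
tcp_pos: [0.4701, 0.2366, 0.2756]
ee_rot: [2.002, 2.004, 0.401]
ft_force: [0.3, -0.3, 0.2]
opening: 0.04
grip_force: 0.0
t 12.93 tcp [0.4701 0.2366 0.2756] f [ 0.3 -0.3  0.2] open 0.04 q [ 0.44 -0.32 -0.22  1.31 -0.17  1.97]
d tool [ 0.0014 -0.0008  0.0888]
rot tool [-0.003  0.002  0.001]
```

```bash
echo '[{"trans": [0,0,0.025]},{"trans": [0,0,0.025]},{"trans": [0,0,0.02]},{"trans": [0,0,0.01]},{"trans": [0,0,0.005]},{"trans": [0,0,0.004]},{},{}]' | python3 inch.py
python3 - <<'E'
from h import *
R=leanR(.4);go(bar+.004*R[:,2],R)
E
```

```text
t: 13.6
tcp_pos: [0.5051, 0.237, 0.1974]
ee_rot: [1.999, 2.0, 0.411]
ft_force: [0.5, 0.0, 0.3]
opening: 0.0401
grip_force: 0.0
t 13.6 tcp [0.5051 0.237  0.1974] f [0.5 0.  0.3] open 0.0401 q [ 0.4  -0.26 -0.33  1.12 -0.15  1.94]
d tool [ 0.0009 -0.0028  0.0032]
rot tool [ 0.004 -0.001  0.   ]
```

```bash
echo '[{"trans": [0,-0.003,0.004]},{},{}]' | python3 inch.py; echo '[{},{},{},{},{},{}]' | python3 inch.py 0
```

```text
t: 13.85
tcp_pos: [0.5031, 0.237, 0.191]
ee_rot: [2.0, 2.002, 0.408]
ft_force: [-0.2, 0.8, -0.2]
opening: 0.0402
grip_force: 0.0
t: 14.35
tcp_pos: [0.5063, 0.2371, 0.1932]
ee_rot: [1.998, 1.995, 0.416]
ft_force: [6.2, 1.0, -0.6]
opening: 0.0097
grip_force: 58.4
```

The bar is gripped (opening 9.7 mm). I'll tug gently along the lid's arc in small steps.

```bash
for k in 1; do echo '[{"trans": [0,0.0018,-0.0024]},{},{}]' | python3 inch.py | grep -E "tcp|ft"; echo '[{"trans": [0,0.0018,-0.0024]},{},{}]' | python3 inch.py| grep -E "tcp|ft"; done
```

```text
tcp_pos: [0.5063, 0.237, 0.1935]
ft_force: [10.6, 1.2, -7.4]
tcp_pos: [0.5069, 0.237, 0.1958]
ft_force: [11.6, 1.2, -9.6]
```

```bash
echo '[{"trans": [0,0.0018,-0.0024]},{},{}]' | python3 inch.py | grep -E "tcp|ft"; echo '[{"trans": [0,0.0012,-0.0016]},{},{}]' | python3 inch.py| grep -E "tcp|ft"
```

```text
tcp_pos: [0.5076, 0.237, 0.1983]
ft_force: [12.4, 2.5, -9.8]
tcp_pos: [0.508, 0.237, 0.1999]
ft_force: [13.7, 2.5, -9.5]
```

The handle has risen about 6 mm without the force rising. That is past the catch's play, so I'll carry on carefully, now turning the tool with the lid.

```bash
echo '[{"trans": [0,0.0018,-0.0024],"rot": [0.017,0,0]},{},{}]' | python3 inch.py | grep -E "tcp|ft"; echo '[{"trans": [0,0.0018,-0.0024],"rot": [0.017,0,0]},{"trans": [0,0.0018,-0.0024],"rot": [0.017,0,0]},{},{}]' | python3 inch.py| grep -E "tcp|ft"
```

```text
tcp_pos: [0.5088, 0.237, 0.2028]
ft_force: [13.3, 2.5, -10.1]
tcp_pos: [0.5105, 0.2369, 0.2083]
ft_force: [12.9, 2.1, -10.3]
```

The lid is free: about 15 mm up, with the force steady near 10 N. I'll lift it along the arc.

```bash
echo '[{"trans": [0,0.007,-0.0065],"rot": [0.05,0,0]},{"trans": [0,0.0054,-0.0068],"rot": [0.05,0,0]},{"trans": [0,0.0054,-0.0068],"rot": [0.05,0,0]},{"trans": [0,0.0054,-0.0068],"rot": [0.05,0,0]},{},{}]' | python3 inch.py | grep -E "tcp|ft|rot|open"
python3 - <<'E'
from h import *
s=robot.observe();print(np.round(s["joint_pos"],2));p=s["tcp_pos"]-[.670,.237,.155];print(np.hypot(p[0],p[2]),np.arctan2(p[2],-p[0])-np.arctan2(.0382,.1637))
E
```

```text
tcp_pos: [0.5244, 0.2367, 0.2395]
ee_rot: [2.144, 2.143, 0.159]
ft_force: [7.4, 1.5, -11.7]
opening: 0.0095
[ 0.33  0.03  0.07  1.47 -0.05  1.9 ]
0.16836099715761257 0.2962062584077544
```

```bash
echo '[{"trans": [0,0.0056,-0.0067],"rot": [0.05,0,0]},{"trans": [0,0.0056,-0.0067],"rot": [0.05,0,0]},{"trans": [0,0.0056,-0.0067],"rot": [0.05,0,0]},{"trans": [0,0.0056,-0.0067],"rot": [0.05,0,0]},{"trans": [0,0.0056,-0.0067],"rot": [0.05,0,0]},{"trans": [0,0.0056,-0.0067],"rot": [0.05,0,0]},{},{}]' | python3 inch.py | grep -E "tcp|ft|rot|open"
python3 - <<'E'
from h import *
s=robot.observe();print(np.round(s["joint_pos"],2));p=s["tcp_pos"]-[.670,.237,.155];print(np.hypot(p[0],p[2]),np.arctan2(p[2],-p[0])-np.arctan2(.0382,.1637))
E
```

```text
tcp_pos: [0.5564, 0.2363, 0.28]
ee_rot: [-2.144, -2.144, 0.166]
ft_force: [5.1, -1.8, -12.2]
opening: 0.0096
[0.27 0.46 0.66 1.92 0.04 1.84]
0.16889438846911992 0.603975360396635
```

```bash
echo '[{"trans": [0,0.006,-0.0062],"rot": [0.03,0,0]},{"trans": [0,0.006,-0.0062],"rot": [0.03,0,0]},{"trans": [0,0.006,-0.0062],"rot": [0.03,0,0]},{"trans": [0,0.0062,-0.006],"rot": [0.03,0,0]},{},{}]' | python3 inch.py | grep -E "tcp|ft|rot|open"
python3 - <<'E'
from h import *
s=robot.observe();print(np.round(s["joint_pos"],2));p=s["tcp_pos"]-[.670,.237,.155];print(np.hypot(p[0],p[2]),np.arctan2(p[2],-p[0])-np.arctan2(.0382,.1637))
E
```

```text
tcp_pos: [0.5849, 0.2359, 0.3015]
ee_rot: [-2.078, -2.08, 0.286]
ft_force: [1.5, -5.1, -10.2]
opening: 0.0094
[0.25 0.79 1.17 2.22 0.06 1.81]
0.1694279199496203 0.8151642084183436
```

```bash
echo '[{"trans": [0,0.006,-0.0054],"rot": [-0.02,0,0]},{"trans": [0,0.006,-0.005],"rot": [-0.02,0,0]},{},{},{}]' | python3 inch.py | grep -E "tcp|ft|rot|open|grip"
python3 - <<'E'
from h import *
s=robot.observe();print(np.round(s["joint_pos"],2));p=s["tcp_pos"]-[.670,.237,.155];print(np.hypot(p[0],p[2]),np.arctan2(p[2],-p[0])-np.arctan2(.0382,.1637))
im=robot.snapshot("scene")[:,:,::-1];cv2.imwrite("pics/s2.png",im)
E
```

```text
tcp_pos: [0.5994, 0.2357, 0.3098]
ee_rot: [-2.103, -2.105, 0.241]
ft_force: [1.4, -4.6, -11.4]
opening: 0.0093
grip_force: 61.0
[0.25 0.8  1.23 2.21 0.05 1.81]
0.170111595999462 0.9136015522179283
```

View pics/s2.png

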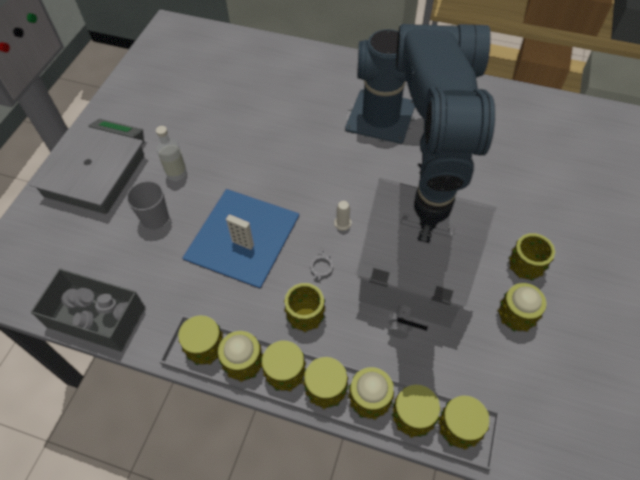

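The plate stands on the board at about (240, 233). The lid is open to about 0.91 rad and held at (427, 235), and the bystanders are where they were.

```bash
echo '[{},{},{}]' | python3 inch.py|grep -E "^t|tcp|ft"; python3 -c "
from station import robot
print(robot.hand_in())"
```

```text
t: 18.32
tcp_pos: [0.5994, 0.2357, 0.3097]
ft_force: [1.6, -4.0, -11.2]
the job is handed in; nothing more can be done
None
```

The strainer plate stands on end on the board, the tug showed the lid free so the knob was never touched, and I handed in at 18.3 s holding the lid open at about 0.9 rad (52 degrees); the hand-in returned no verdict.

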